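# Raise the bench pin on its filing stand

### The arm

A 6-joint arm with a two-finger parallel gripper is mounted at the origin on the work surface. World frame = base frame: x ahead of the robot, y to its left, z up, the work surface at z = 0. Lengths are in m, angles in rad, forces in N, time in s.
With the tool pointing down it reaches from about 0.275 to 0.975 m from the base axis. Payload 8.4 kg.
Tool frame: the origin (TCP) lies at the very end of the fingers, on their centre line; the grasp point (between the pads) lies 19 mm behind it; z points along the fingers, y is the line along which they close (so a half turn about z gives the same grasp; the last joint's range is limited). The gripper opens to 92 mm and grips with 3 to 60 N. Pads are 20 mm wide; open, the fingers measure 128 mm over their backs; the gripper's body (75 mm by 189 mm) begins 69 mm behind the grasp point.
Start: joints at [-1.116, 0.353, 1.633, -0, 1.155, -0.002], TCP at [0.276, -0.561, 0.215] pointing down, gripper open.
Joint ranges: [-2.63, 2.63], [-0.92, 2.1], [0.06, 2.66], [-1.3, 4.44], [0, 2.69], [-3.02, 3.02]. Speed limits (rad/s): [2.22, 2.22, 2.79, 3.14, 3.14, 3.14].

### API

Orientations are given as a unit quaternion [w, x, y, z].
In Python, from workcell import r, viewer, job_done gives the robot as it stands.
- The arm moves only by the tool step_arm, never from a script. Its argument "targets" is a list of rows, each an object with "slide": the shift along the tool's x, y, z scaled (see below), a list of three; "spin": the turn about the tool's z scaled (see below); "grip": the closure, from 0 (fully open) to 1 (shut). A call has 1 to 8 rows; each row shifts and turns the commanded pose from where the row before left it, along the tool's axes as they then stand; what a row does not reach is not made up. The controller multiplies each number of a shift by 0.2 m and each number of a turn by 2 pi rad. A row lasts 1/8 s, in which the tool goes at most 62.5 mm and 10.7 degrees, less where a joint would pass 70% of its speed; a pose out of reach is approached as far as the arm can. A call with a number of a shift or a turn outside -1 to 1 is refused whole. A call with a gripper value outside its range is refused whole. The fingers move at their own pace and stop on an object; "squeeze" is the grip in N (left out, the last holds). Time passes only in rows, so rows that do not move let the fingers close. It gives the time, the measured TCP pose, the force, the opening and the grip force at its end, in the units of the state.
- r.state(): the state, without advancing time (a new reading comes with each control period).
- viewer.snapshot(name): name is "side" or "top" or "wrist"; returns a dict with "frame" (400x640x3 uint8, red, green, blue), "depth" (400x640 float32, m along the optical axis (not along the pixel's ray), 0 where there is no reading), "mtx" (3x3 intrinsics, pixels), "position" and "orientation" of the camera in the world. Camera axes: x right, y down, z forward; pixel columns grow to the right and rows downward; lengths in m; the calibration is good to about 2 mm. A picture is of the moment at which its call begins.
- job_done(): hands the job in; it is judged then, once.
The state is a dict: "clock": time; "joints": joint angles; "qvel": joint speeds; "tau": joint torques, N m; "ee_pos": TCP position; "eef_rot": TCP orientation; "ft_force": force on the tool from outside, world axes, zero at the start; "wrist_torque": the same for the moment, N m; "finger_gap": finger opening in m; "grip_force": force on a finger pad.
Only numpy, scipy, OpenCV 4.12 (cv2) and the standard library are available. Lean on these libraries where they do the work, as an engineer would, in place of code of your own. Each camera call takes 0.05 s, during which the arm holds its last target. There are 200 camera calls.

### The job

Raise the bench pin: turn the revolving tray (its square knob gives a good grip) until the aluminium riser comes out from under the wire shelf, seat the riser fully home on the filing stand's saddle, then seat the wooden bench pin fully home on the riser, every lug down in its matching notch, broad in broad and narrow in narrow. The saddle is clamped somewhere along its bed, so feel for its notches and do not force anything. Keep the other stock in the tray and leave the rest of the bench as it is.

Things in the scene. Friction and masses are not known exactly. Their poses are not given: they have to be found in the camera images.
- stand: Filing stand, fixed: green bed 190 x 90 mm (x, y) with low rails along its x; on them a dark steel saddle block 100 x 52 mm, top at z = 60 mm. Origin: centre of the bed's underside, z up. The saddle is clamped firmly with its centre anywhere from -10 to +10 mm along the stand's x (y = 0, not turned): this offset is NOT in any pose given and must be felt or seen.
- bed_mid (a point): Point on the stand's axis at x = y = 0, level with the saddle's top (z = 60 mm), axes as the stand. The saddle's top has two notches 12 mm deep, open at its end faces, reaching from 34.5 to 50 mm from the saddle's centre: a broad one, 39 mm wide, at +x and a narrow one, 25 mm wide, at -x.
- riser: Aluminium riser block, 0.3 to 0.6 kg, 100 x 56 x 50 mm (x, y, z); two lugs below its body (body z = 10 to 50 mm), 10 mm tall, from 36 to 50 mm from its centre: broad (36 mm wide) at +x, narrow (22 mm) at -x. Origin: centre of underside, at the lug tips. Starts standing in the tray, radially, +x end towards the knob. Seated: origin 50 mm above the stand's; 60 if lugs rest on top.
- riser_top (a point): Centre of the riser's top (50 mm above its origin), axes as the riser. The top has the same notches as the saddle: broad (39 mm) at +x, narrow (25 mm) at -x, 12 mm deep, from 34.5 to 50 mm from the centre; lugs have 1.5 mm play all round and do not fit the wrong way round.
- bench_pin: Wooden bench pin, 0.16 kg: plate 64 mm wide (y), z = 10 to 38 mm, x = -60 to +100 mm, forked from x = 55 mm on. Lugs below just like the riser's (broad at +x, the fork side; z = 0 to 10 mm). Origin: midway between the lugs at their tips, z up; centre of mass at about x = 12 mm. Starts standing on its lugs on the bench. Seated: origin 40 mm above the riser's, 90 above the stand's.
- carousel_base: Fixed foot of the revolving tray, with an open wire shelf 112 mm above the bench over the tray's far half: in this frame it spans x = 45 to 220 mm, y = -190 to 190 mm. Origin: on the bench on the tray's axis, z up. The tray's open side is this frame's -x side.
- carousel: Revolving dark grey tray, 330 mm diameter, floor 10, rim 22, three radial dividers 34 mm above this origin, which lies on the vertical axis 20 mm above the bench. Turns either way (over a full turn, friction 0.1 N m), stays where left; this frame turns with it. The riser stands near (-100, 0) mm in it: when its yaw equals carousel_base's, the riser is mid open side.
- knob (a point): Centre of the tray's square black knob, on the axis, 162 mm above the bench; 40 x 40 mm, 44 mm tall, turns with the tray, its flats square to the carousel frame's x and y. Grip it across the flats from above and turn the tray.
- v_block: Steel V-block 70 x 60 x 50 mm, other stock in the tray, in its own compartment. Origin: centre of its underside.
- stake: Round dark steel stake, 60 mm diameter foot, 63 mm tall, other stock in the tray. Origin: centre of its underside.
- tape: Roll of black tape lying flat, 104 mm diameter, 48 mm tall; leave alone. Origin: centre of its underside.
- file: File with wooden handle, about 270 mm long, lying along its x; leave alone. Origin about mid-length, at bench level.
- scraper: Hand tool with handle, 200 mm long, lying along its x; leave alone.
- bracket1: Brass U bracket 75 x 47 x 16 mm; leave alone. Origin: underside.
- bracket2: Second brass U bracket, the same; leave alone.
Mind the look-alikes: they are no part of the job. Leave any turquoise look-alike of the riser alone.

How it is judged:
By the outcome, as a careful person would: the job done as asked, in the order asked, and still so for the second after the job is handed in, with the robot touching nothing.
It also fails if it takes over 72 s, if anything falls off the work surface, if the arm or the gripper's body presses on something with over 40 N, if the wrist force passes 120 N, or if a joint passes its speed limit or range.

## Working session

There is one attempt and no reset: what is moved stays moved. The work goes in short steps, Python scripts to look and compute and a tool call to move; the robot and the scene stay as the last step left them, time stands still between calls to the robot, and variables do not carry over. Pictures are saved under pics/ and viewed, at most 10 in all, crops included, and the job is handed in when it is done.

Besides the shell and the picture viewer there is one more tool, called after "Request:" by a JSON object that holds its "name" and its "arguments", one argument or row to a line. step_arm: Moves the arm, as the interface text tells. Its arguments: {"type":"object","properties":{"targets":{"type":"array","items":{"type":"object","properties":{"slide":{"type":"array","items":{"type":"number"}},"spin":{"type":"number"},"grip":{"type":"number"}}}},"squeeze":{"type":"number"}},"required":["targets"]}

```bash
mkdir -p pics; ls
cat > h.py <<'E'
import numpy as np, cv2
from scipy.spatial.transform import Rotation as R
from workcell import r, viewer, job_done
def rot(q): return R.from_quat(np.r_[q[1:],q[0]]).as_matrix()
def snap(n,save=None):
    s=viewer.snapshot(n)
    if save: cv2.imwrite(f'pics/{save}.png',s['frame'][:,:,::-1]); np.savez(f'{save}.npz',**s)
    return s
def cloud(s):
    d=s['depth'];v,u=np.mgrid[:d.shape[0],:d.shape[1]];K=s['mtx']
    p=np.stack([(u-K[0,2])/K[0,0]*d,(v-K[1,2])/K[1,1]*d,d],-1)
    P=p@rot(s['orientation']).T+s['position']; P[d<=0]=np.nan
    return P
E
python3 - <<'E'
from h import *
s=snap('top','top1');t=snap('side','side1')
for q in (s,t): print(q['position'],rot(q['orientation']).round(3).tolist(),q['mtx'].tolist())
print(r.state())
E
```

```text
pics
[ 0.40332438 -0.01327817  1.12368392] [[-0.018, -0.995, 0.096], [-1.0, 0.02, 0.02], [-0.022, -0.096, -0.995]] [[380.591584105898, 0.0, 317.17772376662714], [0.0, 380.591584105898, 198.58431303304968], [0.0, 0.0, 1.0]]
[0.08315056 0.45824323 0.75375883] [[-0.746, -0.487, 0.455], [-0.666, 0.528, -0.527], [0.016, -0.696, -0.718]] [[368.8257938773966, 0.0, 318.5885115461877], [0.0, 368.8257938773966, 200.76844097731157], [0.0, 0.0, 1.0]]
{'clock': 0.1, 'joints': array([-1.11638252e+00,  3.53545478e-01,  1.63401918e+00, -4.65307925e-06,
        1.15518394e+00, -2.45951611e-03]), 'qvel': array([-8.22533921e-04, -1.69374108e-03, -3.30067109e-03,  8.74730737e-05,
       -4.84425769e-04, -1.32364286e-03]), 'tau': array([-5.97503422e-04, -5.94907558e+01, -3.34930408e+01,  6.97816699e-02,
        1.85134466e-02, -1.98100156e-05]), 'ee_pos': array([ 0.27549829, -0.56054189,  0.21397699]), 'eef_rot': array([-5.62796530e-04,  9.74021236e-01,  2.26455951e-01, -1.31572583e-04]), 'ft_force': array([ 0.09012247,  0.36947566, -0.85797551]), 'wrist_torque': array([-0.02280548, -0.02632082, -0.02250422]), 'grip_force': 0.0, 'finger_gap': 0.09185119256981228}
```

View pics/top1.png

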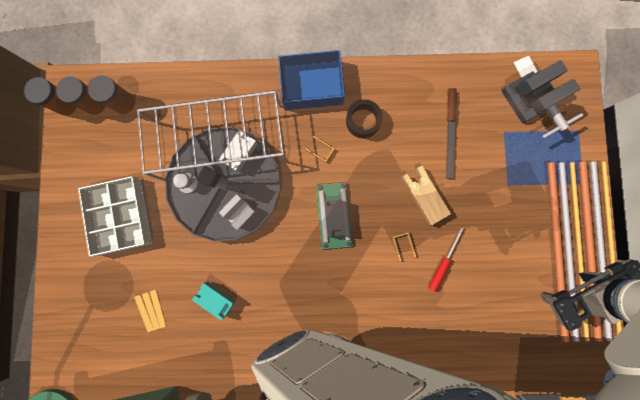

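View pics/side1.png

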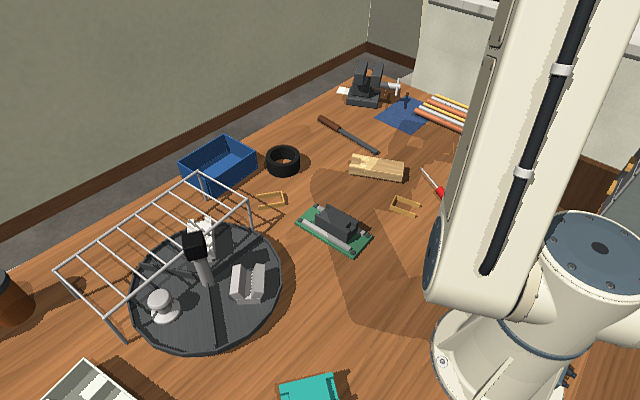

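Run:
```python
from h import *
s=dict(np.load('top1.npz'));P=cloud(s)
c=s['frame'][80:260,130:460,::-1]
cv2.imwrite('pics/crop1.png',cv2.resize(c,(792,432),interpolation=cv2.INTER_CUBIC))
for n,(u,v) in dict(tape=(350,120),saddle=(337,215),pin=(430,200),vblk=(237,210),riser=(238,150),stake=(183,182)).items(): print(n,P[v,u].round(3))
# knob: points z 0.155-0.17 near tray
m=(P[...,2]>.155)&(P[...,2]<.19)&(P[...,1]>.1)&(P[...,1]<.45)&(P[...,0]>.3)&(P[...,0]<.6)
v,u=np.where(m);print('knob px',len(u),u.mean(),v.mean(),P[m].mean(0) if m.any() else 0)
```

```text
tape [ 0.733 -0.091  0.05 ]
saddle [ 0.459 -0.046  0.062]
pin [ 0.498 -0.312  0.04 ]
vblk [0.479 0.236 0.053]
riser [0.646 0.228 0.078]
stake [0.556 0.375 0.096]
knob px 298 208.38255033557047 176.09060402684563 [0.55707278 0.27858002 0.18145644]
```

View pics/crop1.png

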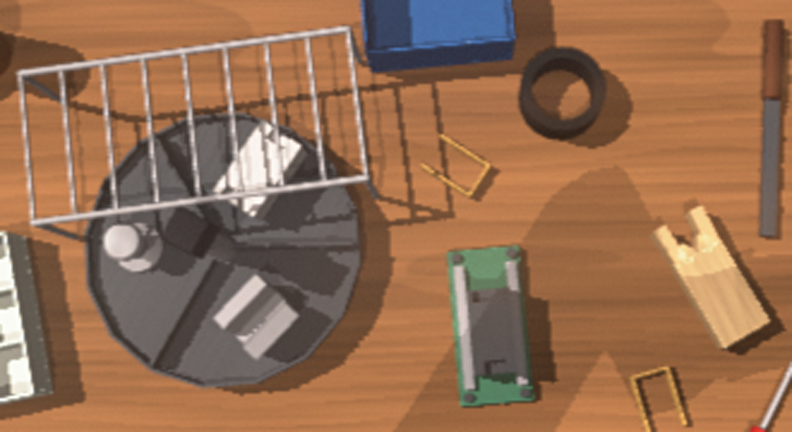

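```bash
cat >> h.py <<'E'
def psi(st=None):
    st=st or r.state(); X=rot(st['eef_rot'])[:,0]; return np.degrees(np.arctan2(X[1],X[0]))
def plan(p,ps=None,n=None,grip=0.0,start=None,dpsi=None):
    """rows to world TCP p, yaw ps (deg), from start=(p,psi) or the measured pose"""
    st=r.state()
    p0,a0=start if start else (st['ee_pos'],psi(st))
    d=np.array(p)-p0
    da=dpsi if dpsi is not None else (0 if ps is None else (ps-a0+180)%360-180)
    n=n or int(max(np.ceil(np.linalg.norm(d)/.045),np.ceil(abs(da)/9.5),1))
    for i in range(n):
        a=np.radians(a0+da*i/n); e=d/n
        x=e[0]*np.cos(a)+e[1]*np.sin(a); y=e[0]*np.sin(a)-e[1]*np.cos(a)
        print(f'{{"slide":[{x/.2:.3f},{y/.2:.3f},{-e[2]/.2:.3f}],"spin":{-da/n/360:.4f},"grip":{grip}}},')
    print('rows',n)
    return np.array(p,float),a0+da
E
python3 - <<'E'
from h import *
plan([.42,-.18,.40],90,n=11)
s=snap('wrist','w0');T=rot(r.state()['eef_rot'])
print(T.T@(s['position']-r.state()['ee_pos']),(T.T@rot(s['orientation'])).round(3),s['mtx'][0])
E
```

```text
{"slide":[0.135,-0.126,-0.085],"spin":-0.0161,"grip":0.0},
{"slide":[0.147,-0.112,-0.085],"spin":-0.0161,"grip":0.0},
{"slide":[0.158,-0.096,-0.085],"spin":-0.0161,"grip":0.0},
{"slide":[0.167,-0.080,-0.085],"spin":-0.0161,"grip":0.0},
{"slide":[0.174,-0.063,-0.085],"spin":-0.0161,"grip":0.0},
{"slide":[0.180,-0.045,-0.085],"spin":-0.0161,"grip":0.0},
{"slide":[0.183,-0.026,-0.085],"spin":-0.0161,"grip":0.0},
{"slide":[0.185,-0.008,-0.085],"spin":-0.0161,"grip":0.0},
{"slide":[0.185,0.011,-0.085],"spin":-0.0161,"grip":0.0},
{"slide":[0.183,0.030,-0.085],"spin":-0.0161,"grip":0.0},
{"slide":[0.179,0.048,-0.085],"spin":-0.0161,"grip":0.0},
rows 11
[ 0.06805839 -0.00022539 -0.16962695] [[ 0.001 -0.969 -0.246]
 [ 1.     0.001 -0.   ]
 [ 0.    -0.246  0.969]] [292.30456295   0.         325.75270676]
```

Request:
{"name": "step_arm", "arguments": {
  "targets": [
    {"slide": [0.135, -0.126, -0.085], "spin": -0.016, "grip": 0},
    {"slide": [0.147, -0.112, -0.085], "spin": -0.016, "grip": 0},
    {"slide": [0.158, -0.096, -0.085], "spin": -0.016, "grip": 0},
    {"slide": [0.167, -0.08, -0.085], "spin": -0.016, "grip": 0},
    {"slide": [0.174, -0.063, -0.085], "spin": -0.016, "grip": 0},
    {"slide": [0.18, -0.045, -0.085], "spin": -0.016, "grip": 0},
    {"slide": [0.183, -0.026, -0.085], "spin": -0.016, "grip": 0},
    {"slide": [0.185, -0.008, -0.085], "spin": -0.016, "grip": 0}
  ]
}}

```text
clock: 1.15
ee_pos: [0.3817, -0.2832, 0.351]
eef_rot: [-0.0, 0.807, 0.591, 0.0]
ft_force: [0.5, -0.3, -0.1]
finger_gap: 0.0922
grip_force: 0.0
```

Request:
{"name": "step_arm", "arguments": {
  "targets": [
    {"slide": [0.185, 0.011, -0.085], "spin": -0.016, "grip": 0},
    {"slide": [0.183, 0.03, -0.085], "spin": -0.016, "grip": 0},
    {"slide": [0.179, 0.048, -0.085], "spin": -0.016, "grip": 0},
    {"slide": [0, 0, 0], "spin": 0, "grip": 0}
  ]
}}

```text
clock: 1.65
ee_pos: [0.4227, -0.1794, 0.4027]
eef_rot: [0.001, 0.709, 0.705, 0.001]
ft_force: [-0.6, -1.2, 0.5]
finger_gap: 0.092
grip_force: 0.0
```

Run:
```python
from h import *
print(r.state()['ee_pos'],psi())
s=snap('wrist','w1');P=cloud(s)
print('grid');
```

```text
[ 0.42274769 -0.17937434  0.40265031] 89.7305409294017
grid
```

View pics/w1.png

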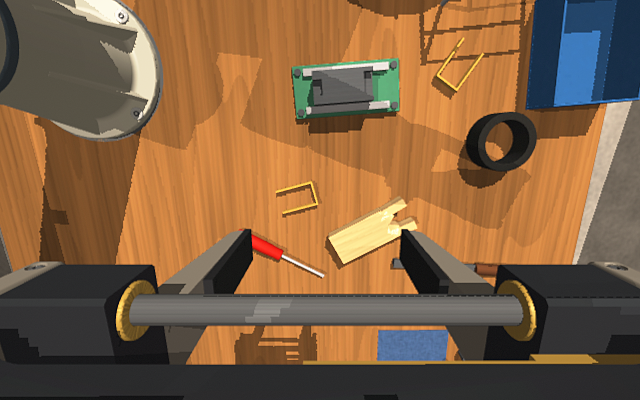

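Run:
```python
from h import *
s=dict(np.load('w1.npz'));P=cloud(s);Z=P[...,2]
def rect(m,n):
    m=cv2.morphologyEx(m.astype('uint8'),cv2.MORPH_OPEN,np.ones((3,3)))
    k,l,st,c=cv2.connectedComponentsWithStats(m); i=1+np.argmax(st[1:,4]); q=P[l==i]
    R_=cv2.minAreaRect((q[:,:2]*1000).astype('f'));print(n,R_,st[i],np.nanmedian(q[:,2]));return q
box=np.zeros(Z.shape,bool);box[40:130,270:420]=1
hsv=cv2.cvtColor(s['frame'],cv2.COLOR_RGB2HSV)
g=box&(Z>.004)
rect(g,'stand');rect(box&(Z>.052),'saddle')
b2=np.zeros(Z.shape,bool);b2[180:280,320:425]=1
rect(b2&(Z>.030)&(Z<.05),'pin')
z=(Z*1000);print(z[66:112:3,300:392:3].round().astype(int))
c=s['frame'][50:130,280:410,::-1];cv2.imwrite('pics/stand.png',cv2.resize(c,None,fx=6,fy=6,interpolation=cv2.INTER_CUBIC))
```

```text
stand ((458.9130859375, -39.44535827636719), (189.3538818359375, 90.46501922607422), 3.950514316558838) [ 292   58  107   62 5567] 0.0192249752738336
saddle ((450.4079895019531, -39.94765853881836), (99.78828430175781, 52.13248825073242), 4.109141826629639) [ 311   66   63   39 1706] 0.05965988824196211
pin ((511.017333984375, -303.50823974609375), (161.07762145996094, 65.26792907714844), 28.76963996887207) [ 329  199   87   65 2345] 0.037761834971079766
[[                  12                   10                   14
                    12                   12                   11
                    14                   11                   12
                    12                   12                   12
                    20                   20                   20
                    17                   21                   20
                    19                   20                   19
                    20                   19                   18
                    59                   20                   21
                    20                   20             
[... 9504 characters left out ...]
      17                   20
                    20                   19                   19
                    18                   21                   20
                    20                   20                   20
                    19                   19                   19
                    20                   11                   11
                    12                   10                   10
                    14                   13                   12
                    14                   14                   12
                    12                   12                   11
                    10]]<stdin>:13: RuntimeWarning: invalid value encountered in cast
```

View pics/stand.png

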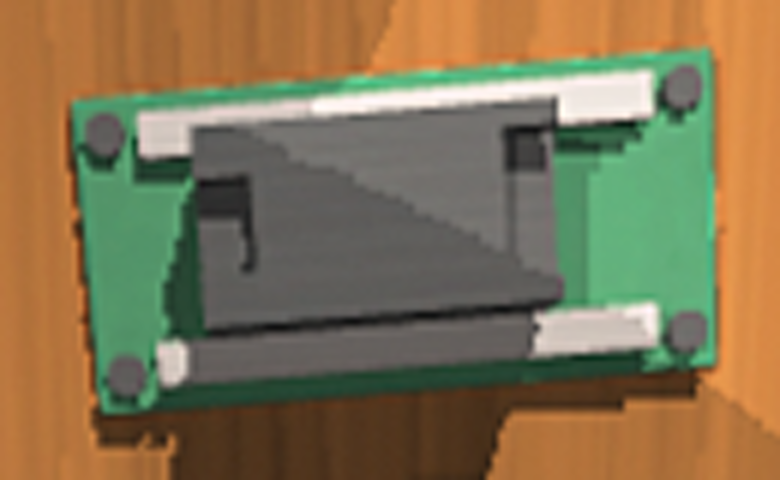

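Run:
```python
from h import *
plan([.557,.279,.32],150,n=12)
```

```text
{"slide":[0.192,0.055,0.034],"spin":-0.0140,"grip":0.0},
{"slide":[0.186,0.072,0.034],"spin":-0.0140,"grip":0.0},
{"slide":[0.179,0.088,0.034],"spin":-0.0140,"grip":0.0},
{"slide":[0.171,0.103,0.034],"spin":-0.0140,"grip":0.0},
{"slide":[0.161,0.118,0.034],"spin":-0.0140,"grip":0.0},
{"slide":[0.150,0.131,0.034],"spin":-0.0140,"grip":0.0},
{"slide":[0.138,0.144,0.034],"spin":-0.0140,"grip":0.0},
{"slide":[0.125,0.155,0.034],"spin":-0.0140,"grip":0.0},
{"slide":[0.111,0.166,0.034],"spin":-0.0140,"grip":0.0},
{"slide":[0.096,0.175,0.034],"spin":-0.0140,"grip":0.0},
{"slide":[0.080,0.183,0.034],"spin":-0.0140,"grip":0.0},
{"slide":[0.064,0.189,0.034],"spin":-0.0140,"grip":0.0},
rows 12
```

Request:
{"name": "step_arm", "arguments": {
  "targets": [
    {"slide": [0.192, 0.055, 0.034], "spin": -0.014, "grip": 0},
    {"slide": [0.186, 0.072, 0.034], "spin": -0.014, "grip": 0},
    {"slide": [0.179, 0.088, 0.034], "spin": -0.014, "grip": 0},
    {"slide": [0.171, 0.103, 0.034], "spin": -0.014, "grip": 0},
    {"slide": [0.161, 0.118, 0.034], "spin": -0.014, "grip": 0},
    {"slide": [0.15, 0.131, 0.034], "spin": -0.014, "grip": 0},
    {"slide": [0.138, 0.144, 0.034], "spin": -0.014, "grip": 0},
    {"slide": [0.125, 0.155, 0.034], "spin": -0.014, "grip": 0}
  ]
}}

```text
clock: 2.7
ee_pos: [0.5125, 0.125, 0.346]
eef_rot: [-0.0, 0.424, 0.906, -0.001]
ft_force: [0.7, 1.2, -0.2]
finger_gap: 0.092
grip_force: 0.0
```

Request:
{"name": "step_arm", "arguments": {
  "targets": [
    {"slide": [0.111, 0.166, 0.034], "spin": -0.014, "grip": 0},
    {"slide": [0.096, 0.175, 0.034], "spin": -0.014, "grip": 0},
    {"slide": [0.08, 0.183, 0.034], "spin": -0.014, "grip": 0},
    {"slide": [0.064, 0.189, 0.034], "spin": -0.014, "grip": 0},
    {"slide": [0, 0, 0], "spin": 0, "grip": 0}
  ]
}}

```text
clock: 3.32
ee_pos: [0.5576, 0.2789, 0.3177]
eef_rot: [-0.001, 0.258, 0.966, -0.001]
ft_force: [1.1, -0.8, 0.3]
finger_gap: 0.0916
grip_force: 0.0
```

Run:
```python
from h import *
print(r.state()['ee_pos'],psi(),r.state()['joints'])
s=snap('wrist','w2');P=cloud(s)
d=np.hypot(P[...,0]-.557,P[...,1]-.279)
m=(P[...,2]>.172)&(P[...,2]<.19)&(d<.05)
q=P[m];print(len(q),q.mean(0),cv2.minAreaRect((q[:,:2]*1000).astype('f')))
```

```text
[0.55756184 0.27890218 0.31768059] 150.03866367547727 [ 4.61441549e-01  2.75197912e-01  1.51280005e+00 -4.61931257e-05
  1.35645480e+00 -5.86422780e-01]
1405 [0.5563546  0.28307468 0.18319123] ((557.473876953125, 282.5552062988281), (40.13410568237305, 39.68962860107422), 60.224430084228516)
```

View pics/w2.png

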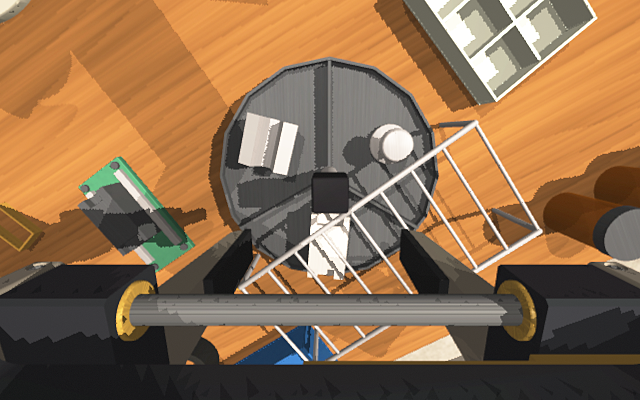

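Request:
{"name": "step_arm", "arguments": {
  "squeeze": 40,
  "targets": [
    {"slide": [0.009, 0.016, 0.14], "spin": 0, "grip": 0},
    {"slide": [0, 0, 0.2], "spin": 0, "grip": 0},
    {"slide": [0, 0, 0.2], "spin": 0, "grip": 0},
    {"slide": [0, 0, 0.18], "spin": 0, "grip": 0},
    {"slide": [0, 0, 0.12], "spin": 0, "grip": 0},
    {"slide": [0, 0, 0], "spin": 0, "grip": 1},
    {"slide": [0, 0, 0], "spin": 0, "grip": 1},
    {"slide": [0, 0, 0], "spin": 0, "grip": 1}
  ]
}}

```text
clock: 4.38
ee_pos: [0.5582, 0.2821, 0.1535]
eef_rot: [0.001, 0.259, 0.966, 0.001]
ft_force: [-0.3, -1.3, -0.7]
finger_gap: 0.0638
grip_force: 0.0
```

Request:
{"name": "step_arm", "arguments": {
  "targets": [
    {"slide": [0, 0, 0], "spin": 0, "grip": 1},
    {"slide": [0, 0, 0], "spin": 0, "grip": 1}
  ]
}}

```text
clock: 4.62
ee_pos: [0.5575, 0.2823, 0.1525]
eef_rot: [0.0, 0.259, 0.966, 0.0]
ft_force: [0.0, -0.8, 0.2]
finger_gap: 0.0439
grip_force: 0.0
```

Request:
{"name": "step_arm", "arguments": {
  "targets": [
    {"slide": [0, 0, 0], "spin": 0, "grip": 1},
    {"slide": [0, 0, 0], "spin": 0, "grip": 1},
    {"slide": [0, 0, 0], "spin": 0.005, "grip": 1},
    {"slide": [0, 0, 0], "spin": 0.01, "grip": 1},
    {"slide": [0, 0, 0], "spin": 0.015, "grip": 1}
  ]
}}

```text
clock: 5.25
ee_pos: [0.5581, 0.2833, 0.1524]
eef_rot: [0.001, 0.35, 0.937, 0.001]
ft_force: [2.3, 4.1, -1.8]
finger_gap: 0.0398
grip_force: 40.0
```

Request:
{"name": "step_arm", "arguments": {
  "targets": [
    {"slide": [0, 0, 0], "spin": 0.021, "grip": 1},
    {"slide": [0, 0, 0], "spin": 0.021, "grip": 1},
    {"slide": [0, 0, 0], "spin": 0.021, "grip": 1},
    {"slide": [0, 0, 0], "spin": 0.021, "grip": 1},
    {"slide": [0, 0, 0], "spin": 0.021, "grip": 1},
    {"slide": [0, 0, 0], "spin": 0.021, "grip": 1},
    {"slide": [0, 0, 0], "spin": 0.021, "grip": 1},
    {"slide": [0, 0, 0], "spin": 0.021, "grip": 1}
  ]
}}

```text
clock: 6.25
ee_pos: [0.5585, 0.2834, 0.1524]
eef_rot: [0.0, 0.774, 0.633, 0.002]
ft_force: [3.9, 5.6, -1.5]
finger_gap: 0.04
grip_force: 40.0
```

Request:
{"name": "step_arm", "arguments": {
  "targets": [
    {"slide": [0, 0, 0], "spin": 0.021, "grip": 1},
    {"slide": [0, 0, 0], "spin": 0.021, "grip": 1},
    {"slide": [0, 0, 0], "spin": 0.021, "grip": 1},
    {"slide": [0, 0, 0], "spin": 0.021, "grip": 1},
    {"slide": [0, 0, 0], "spin": 0.021, "grip": 1},
    {"slide": [0, 0, 0], "spin": 0.021, "grip": 1},
    {"slide": [0, 0, 0], "spin": 0.021, "grip": 1},
    {"slide": [0, 0, 0], "spin": 0.021, "grip": 1}
  ]
}}

```text
clock: 7.25
ee_pos: [0.5587, 0.2831, 0.1524]
eef_rot: [-0.0, 0.988, 0.157, 0.002]
ft_force: [4.9, 4.0, -3.1]
finger_gap: 0.04
grip_force: 40.0
```

Request:
{"name": "step_arm", "arguments": {
  "targets": [
    {"slide": [0, 0, 0], "spin": 0.015, "grip": 1},
    {"slide": [0, 0, 0], "spin": 0.01, "grip": 1},
    {"slide": [0, 0, 0], "spin": 0.005, "grip": 1},
    {"slide": [0, 0, 0], "spin": 0, "grip": 1},
    {"slide": [0, 0, 0], "spin": 0, "grip": 0},
    {"slide": [0, 0, 0], "spin": 0, "grip": 0},
    {"slide": [0, 0, 0], "spin": 0, "grip": 0},
    {"slide": [0, 0, -0.1], "spin": 0, "grip": 0}
  ]
}}

```text
clock: 8.25
ee_pos: [0.5562, 0.2815, 0.1707]
eef_rot: [0.001, 0.998, 0.065, -0.002]
ft_force: [-0.4, -0.8, 0.7]
finger_gap: 0.0775
grip_force: 0.0
```

Request:
{"name": "step_arm", "arguments": {
  "targets": [
    {"slide": [-0.05, 0, -0.2], "spin": 0, "grip": 0},
    {"slide": [-0.1, 0, -0.2], "spin": 0, "grip": 0},
    {"slide": [-0.18, 0, -0.1], "spin": 0, "grip": 0},
    {"slide": [-0.17, 0, 0], "spin": 0, "grip": 0},
    {"slide": [0, 0, 0], "spin": 0, "grip": 0},
    {"slide": [0, 0, 0], "spin": 0, "grip": 0}
  ]
}}

```text
clock: 9.0
ee_pos: [0.4587, 0.2693, 0.2722]
eef_rot: [-0.0, 0.998, 0.065, 0.0]
ft_force: [0.0, 0.4, 0.1]
finger_gap: 0.0922
grip_force: 0.0
```

Run:
```python
from h import *
print(r.state()['ee_pos'],psi(),r.state()['joints'])
s=snap('wrist','w3');P=cloud(s)
m=(P[...,2]>.074)&(P[...,2]<.088)&(np.hypot(P[...,0]-.458,P[...,1]-.27)<.08)
q=P[m];print(len(q),q.mean(0),cv2.minAreaRect((q[:,:2]*1000).astype('f')))
```

```text
[0.45866273 0.26929609 0.27218155] 7.462493065578772 [ 5.28185255e-01  1.53768742e-01  1.76560955e+00 -1.58463937e-04
  1.22145913e+00  1.96879063e+00]
2860 [0.45471309 0.27156488 0.07977863] ((455.080810546875, 271.47845458984375), (100.1175308227539, 56.13860321044922), 2.927294969558716)
```

View pics/w3.png

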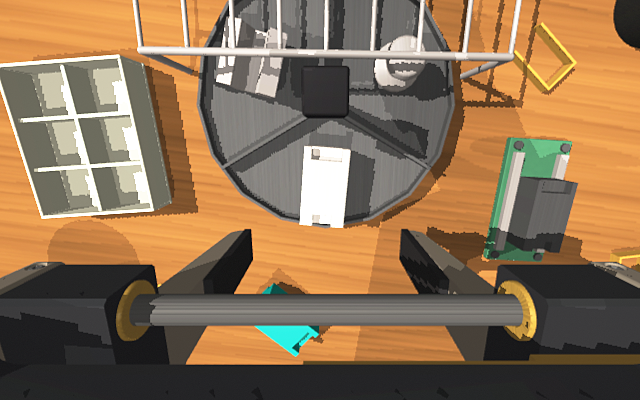

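Run:
```python
from h import *
a=plan([.4551,.2715,.12],2.93,n=4)
plan([.4551,.2715,.045],2.93,n=3,start=a)
```

```text
{"slide":[-0.004,-0.003,0.190],"spin":0.0031,"grip":0.0},
{"slide":[-0.004,-0.003,0.190],"spin":0.0031,"grip":0.0},
{"slide":[-0.004,-0.003,0.190],"spin":0.0031,"grip":0.0},
{"slide":[-0.005,-0.003,0.190],"spin":0.0031,"grip":0.0},
rows 4
{"slide":[0.000,0.000,0.125],"spin":-0.0000,"grip":0.0},
{"slide":[0.000,0.000,0.125],"spin":-0.0000,"grip":0.0},
{"slide":[0.000,0.000,0.125],"spin":-0.0000,"grip":0.0},
rows 3
```

Request:
{"name": "step_arm", "arguments": {
  "squeeze": 45,
  "targets": [
    {"slide": [-0.004, -0.003, 0.19], "spin": 0.003, "grip": 0},
    {"slide": [-0.004, -0.003, 0.19], "spin": 0.003, "grip": 0},
    {"slide": [-0.004, -0.003, 0.19], "spin": 0.003, "grip": 0},
    {"slide": [-0.005, -0.003, 0.19], "spin": 0.003, "grip": 0},
    {"slide": [0, 0, 0.15], "spin": 0, "grip": 0},
    {"slide": [0, 0, 0.15], "spin": 0, "grip": 0},
    {"slide": [0, 0, 0.075], "spin": 0, "grip": 0},
    {"slide": [0, 0, 0], "spin": 0, "grip": 0}
  ]
}}

```text
clock: 10.05
ee_pos: [0.4544, 0.2709, 0.044]
eef_rot: [0.001, 1.0, 0.027, -0.001]
ft_force: [0.0, -0.1, 0.2]
finger_gap: 0.0915
grip_force: 0.0
```

Request:
{"name": "step_arm", "arguments": {
  "targets": [
    {"slide": [0, 0, 0], "spin": 0, "grip": 1},
    {"slide": [0, 0, 0], "spin": 0, "grip": 1},
    {"slide": [0, 0, 0], "spin": 0, "grip": 1},
    {"slide": [0, 0, 0], "spin": 0, "grip": 1},
    {"slide": [0, 0, 0], "spin": 0, "grip": 1},
    {"slide": [0, 0, 0], "spin": 0, "grip": 1}
  ]
}}

```text
clock: 10.8
ee_pos: [0.4548, 0.2714, 0.0455]
eef_rot: [-0.0, 1.0, 0.027, 0.0]
ft_force: [-1.1, -0.3, 6.2]
finger_gap: 0.056
grip_force: 45.0
```

Run:
```python
from h import *
a=plan([.4548,.2714,.15],n=4,grip=1)
plan([.4504,-.0399,.15],4.0,n=8,start=a,grip=1)
```

```text
{"slide":[0.000,-0.000,-0.131],"spin":0.0000,"grip":1},
{"slide":[0.000,-0.000,-0.131],"spin":0.0000,"grip":1},
{"slide":[0.000,-0.000,-0.131],"spin":0.0000,"grip":1},
{"slide":[0.000,-0.000,-0.131],"spin":0.0000,"grip":1},
rows 4
{"slide":[-0.013,0.194,-0.000],"spin":-0.0003,"grip":1},
{"slide":[-0.014,0.194,-0.000],"spin":-0.0003,"grip":1},
{"slide":[-0.014,0.194,-0.000],"spin":-0.0003,"grip":1},
{"slide":[-0.014,0.194,-0.000],"spin":-0.0003,"grip":1},
{"slide":[-0.015,0.194,-0.000],"spin":-0.0003,"grip":1},
{"slide":[-0.015,0.194,-0.000],"spin":-0.0003,"grip":1},
{"slide":[-0.016,0.194,-0.000],"spin":-0.0003,"grip":1},
{"slide":[-0.016,0.194,-0.000],"spin":-0.0003,"grip":1},
rows 8
```

Request:
{"name": "step_arm", "arguments": {
  "targets": [
    {"slide": [0, 0, -0.08], "spin": 0, "grip": 1},
    {"slide": [0, 0, -0.15], "spin": 0, "grip": 1},
    {"slide": [0, 0, -0.15], "spin": 0, "grip": 1},
    {"slide": [0, 0, -0.145], "spin": 0, "grip": 1},
    {"slide": [-0.006, 0.1, 0], "spin": 0, "grip": 1},
    {"slide": [-0.014, 0.194, 0], "spin": -0.0006, "grip": 1},
    {"slide": [-0.014, 0.194, 0], "spin": -0.0006, "grip": 1},
    {"slide": [-0.014, 0.194, 0], "spin": -0.0006, "grip": 1}
  ]
}}

```text
clock: 11.8
ee_pos: [0.4512, 0.1321, 0.1488]
eef_rot: [0.0, 0.999, 0.033, -0.001]
ft_force: [-0.0, -0.3, -3.7]
finger_gap: 0.0554
grip_force: 45.0
```

Request:
{"name": "step_arm", "arguments": {
  "targets": [
    {"slide": [-0.015, 0.194, 0], "spin": -0.0006, "grip": 1},
    {"slide": [-0.015, 0.194, 0], "spin": -0.0006, "grip": 1},
    {"slide": [-0.016, 0.194, 0], "spin": 0, "grip": 1},
    {"slide": [-0.016, 0.194, 0], "spin": 0, "grip": 1},
    {"slide": [-0.008, 0.094, 0], "spin": 0, "grip": 1},
    {"slide": [0, 0, 0], "spin": 0, "grip": 1},
    {"slide": [0, 0, 0], "spin": 0, "grip": 1}
  ]
}}

```text
clock: 12.68
ee_pos: [0.4503, -0.04, 0.1494]
eef_rot: [-0.0, 0.999, 0.036, -0.001]
ft_force: [0.2, 0.0, -5.3]
finger_gap: 0.0557
grip_force: 45.0
```

Run:
```python
from h import *
t=r.state();print(t['ee_pos'],psi(),t['ft_force'],t['wrist_torque'])
s=snap('wrist','w4');P=cloud(s)
z=t['ee_pos'][2]
d=np.hypot(*(P[...,:2]-t['ee_pos'][:2]).transpose(2,0,1))
m=(P[...,2]>z+.027)&(P[...,2]<z+.043)&(d<.07)
import scipy.ndimage as nd
l,n=nd.label(nd.binary_opening(m,np.ones((3,3)))); i=1+np.argmax(np.bincount(l.ravel())[1:]); q=P[l==i]
print(len(q),q.mean(0),cv2.minAreaRect((q[:,:2]*1000).astype('f')))
```

```text
[ 0.4502673  -0.04000195  0.14937129] 4.178269428668626 [ 0.20645599  0.01700605 -5.34207476] [0.06265399 0.03666192 0.0299148 ]
12961 [ 0.4654435  -0.03879987  0.18363784] ((468.5377197265625, -38.51805877685547), (65.68730926513672, 86.01210021972656), 4.088074207305908)
```

View pics/w4.png

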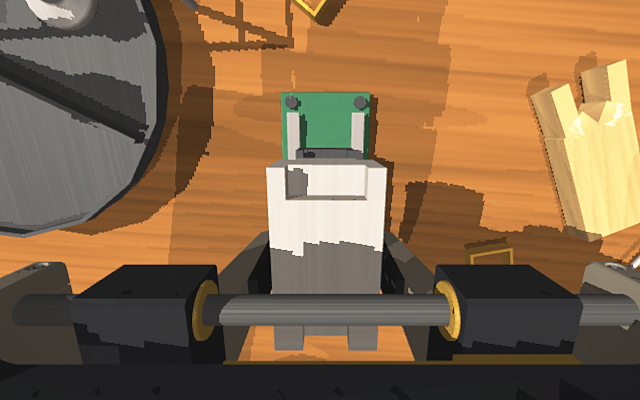

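Run:
```python
from h import *
t=r.state();s=dict(np.load('w4.npz'));P=cloud(s)
a=np.radians(4.1);u=np.array([np.cos(a),np.sin(a)]);w=np.array([-u[1],u[0]])
Q=P[...,:2]-t['ee_pos'][:2];A=Q@u*1e3;B=Q@w*1e3;Z=P[...,2]*1e3
for n,zr in dict(riser=(181,188),notch=(168,176),sad=(57,63),sadnotch=(44,52),bed=(8,16)).items():
    m=(Z>zr[0])&(Z<zr[1])&(abs(B)<(50 if n=='bed' else 31))&(A>20)&(A<150)
    if m.sum()>5: print(n,m.sum(),'A',np.percentile(A[m],[1,50,98,99.7]).round(1),'B',np.percentile(B[m],[.5,99.5]).round(1))
```

```text
riser 4848 A [20.2 30.7 49.8 50.8] B [-28.1  27.5]
notch 2612 A [35.1 43.  50.7 50.8] B [-24.6  23.5]
sad 130 A [43.6 47.2 50.5 50.5] B [-25.2  26.6]
sadnotch 388 A [42.6 46.3 50.  50. ] B [-18.9  19.7]
bed 4081 A [ 41.4  80.3 103.1 104.2] B [-43.8  45.3]
```

Request:
{"name": "step_arm", "arguments": {
  "targets": [
    {"slide": [0, -0.003, 0.1], "spin": 0, "grip": 1},
    {"slide": [0, 0, 0.12], "spin": 0, "grip": 1},
    {"slide": [0, 0, 0.08], "spin": 0, "grip": 1},
    {"slide": [0, 0, 0.04], "spin": 0, "grip": 1},
    {"slide": [0, 0, 0.015], "spin": 0, "grip": 1},
    {"slide": [0, 0, 0.01], "spin": 0, "grip": 1},
    {"slide": [0, 0, 0.01], "spin": 0, "grip": 1}
  ]
}}

```text
clock: 13.6
ee_pos: [0.4516, -0.0395, 0.0753]
eef_rot: [0.0, 0.999, 0.037, 0.0]
ft_force: [-0.6, -0.2, -5.7]
finger_gap: 0.0558
grip_force: 45.0
```

Request:
{"name": "step_arm", "arguments": {
  "targets": [
    {"slide": [0, 0, 0.01], "spin": 0, "grip": 1},
    {"slide": [0, 0, 0], "spin": 0, "grip": 1}
  ]
}}

```text
clock: 13.85
ee_pos: [0.4512, -0.0395, 0.073]
eef_rot: [0.0, 0.999, 0.037, 0.0]
ft_force: [-0.1, 0.3, -4.3]
finger_gap: 0.0556
grip_force: 45.0
```

Request:
{"name": "step_arm", "arguments": {
  "targets": [
    {"slide": [0, 0, 0.01], "spin": 0, "grip": 1},
    {"slide": [0, 0, 0.01], "spin": 0, "grip": 1},
    {"slide": [0, 0, 0.01], "spin": 0, "grip": 1},
    {"slide": [0, 0, 0.006], "spin": 0, "grip": 1},
    {"slide": [0, 0, 0], "spin": 0, "grip": 1}
  ]
}}

```text
clock: 14.48
ee_pos: [0.4512, -0.0395, 0.0657]
eef_rot: [-0.0, 0.999, 0.037, -0.0]
ft_force: [-0.5, 0.0, -4.5]
finger_gap: 0.0557
grip_force: 45.0
```

Request:
{"name": "step_arm", "arguments": {
  "targets": [
    {"slide": [0, 0, 0.006], "spin": 0, "grip": 1},
    {"slide": [0, 0, 0.003], "spin": 0, "grip": 1},
    {"slide": [0, 0, 0], "spin": 0, "grip": 1}
  ]
}}

```text
clock: 14.85
ee_pos: [0.4513, -0.0395, 0.0654]
eef_rot: [0.0, 0.999, 0.037, 0.0]
ft_force: [-8.0, -0.2, 21.7]
finger_gap: 0.0556
grip_force: 45.0
```

Request:
{"name": "step_arm", "arguments": {
  "targets": [
    {"slide": [0, 0, -0.008], "spin": 0, "grip": 1},
    {"slide": [0, 0, 0], "spin": 0, "grip": 0},
    {"slide": [0, 0, 0], "spin": 0, "grip": 0},
    {"slide": [0, 0, 0], "spin": 0, "grip": 0},
    {"slide": [0, 0, -0.1], "spin": 0, "grip": 0},
    {"slide": [0, 0, -0.25], "spin": 0, "grip": 0},
    {"slide": [0, 0, -0.25], "spin": 0, "grip": 0},
    {"slide": [0, 0, -0.25], "spin": 0, "grip": 0}
  ]
}}

```text
clock: 15.85
ee_pos: [0.451, -0.0395, 0.2372]
eef_rot: [-0.0, 0.999, 0.037, 0.0]
ft_force: [1.5, -0.3, -0.1]
finger_gap: 0.0918
grip_force: 0.0
```

Request:
{"name": "step_arm", "arguments": {
  "targets": [
    {"slide": [0, 0, -0.25], "spin": 0, "grip": 0},
    {"slide": [0, 0, 0], "spin": 0, "grip": 0},
    {"slide": [0, 0, 0], "spin": 0, "grip": 0}
  ]
}}

```text
clock: 16.23
ee_pos: [0.4508, -0.0394, 0.2849]
eef_rot: [-0.0, 0.999, 0.037, -0.0]
ft_force: [-0.6, -0.7, 0.2]
finger_gap: 0.0922
grip_force: 0.0
```

Run:
```python
from h import *
t=r.state();print(t['ee_pos'],psi(),t['joints'])
s=snap('wrist','w5');P=cloud(s);Z=P[...,2]
D=np.hypot(P[...,0]-.451,P[...,1]+.0395)
m=(Z>.094)&(Z<.106)&(D<.08);q=P[m];print(m.sum(),np.median(q[:,2]),cv2.minAreaRect((q[:,:2]*1000).astype('f')))
A=np.c_[q[:,:2]-q[:,:2].mean(0),np.ones(len(q))];print('plane',np.linalg.lstsq(A,q[:,2],rcond=None)[0].round(4))
```

```text
[ 0.45077475 -0.03944949  0.28488984] 4.212233548299356 [-9.06099874e-02  9.06037205e-03  1.89680367e+00  3.44965842e-06
  1.23635806e+00  1.40666789e+00]
2963 0.0998015982034356 ((451.85321044921875, -39.384117126464844), (99.4360580444336, 56.05704879760742), 3.9619853496551514)
plane [-0.0019  0.0004  0.0998]
```

Run:
```python
from h import *
plan([.504,-.307,.25],28.8,n=8)
```

```text
{"slide":[0.021,0.169,0.021],"spin":-0.0085,"grip":0.0},
{"slide":[0.012,0.170,0.021],"spin":-0.0085,"grip":0.0},
{"slide":[0.003,0.171,0.021],"spin":-0.0085,"grip":0.0},
{"slide":[-0.006,0.170,0.021],"spin":-0.0085,"grip":0.0},
{"slide":[-0.015,0.170,0.021],"spin":-0.0085,"grip":0.0},
{"slide":[-0.024,0.169,0.021],"spin":-0.0085,"grip":0.0},
{"slide":[-0.033,0.167,0.021],"spin":-0.0085,"grip":0.0},
{"slide":[-0.042,0.165,0.021],"spin":-0.0085,"grip":0.0},
rows 8
```

Request:
{"name": "step_arm", "arguments": {
  "targets": [
    {"slide": [0.021, 0.169, 0.021], "spin": -0.0085, "grip": 0},
    {"slide": [0.012, 0.17, 0.021], "spin": -0.0085, "grip": 0},
    {"slide": [0.003, 0.171, 0.021], "spin": -0.0085, "grip": 0},
    {"slide": [-0.006, 0.17, 0.021], "spin": -0.0085, "grip": 0},
    {"slide": [-0.015, 0.17, 0.021], "spin": -0.0085, "grip": 0},
    {"slide": [-0.024, 0.169, 0.021], "spin": -0.0085, "grip": 0},
    {"slide": [-0.033, 0.167, 0.021], "spin": -0.0085, "grip": 0},
    {"slide": [-0.042, 0.165, 0.021], "spin": -0.0085, "grip": 0}
  ]
}}

```text
clock: 17.27
ee_pos: [0.5042, -0.3075, 0.2496]
eef_rot: [-0.001, 0.969, 0.249, -0.001]
ft_force: [0.2, 0.3, 0.6]
finger_gap: 0.0917
grip_force: 0.0
```

Request:
{"name": "step_arm", "arguments": {
  "targets": [
    {"slide": [0, 0, 0], "spin": 0, "grip": 0},
    {"slide": [0, 0, 0], "spin": 0, "grip": 0}
  ]
}}

```text
clock: 17.52
ee_pos: [0.5041, -0.306, 0.2506]
eef_rot: [-0.001, 0.969, 0.247, -0.001]
ft_force: [-0.4, -0.1, -0.1]
finger_gap: 0.0918
grip_force: 0.0
```

Run:
```python
from h import *
t=r.state();print(t['ee_pos'],psi())
s=snap('wrist','w6');P=cloud(s);Z=P[...,2]
o=np.array([.511,-.3035]);D=np.hypot(*(P[...,:2]-o).transpose(2,0,1))
m=(Z>.033)&(Z<.043)&(D<.11);q=P[m];R_=cv2.minAreaRect((q[:,:2]*1000).astype('f'));print(m.sum(),np.median(q[:,2]),R_)
a=np.radians(28.8);u=np.array([np.cos(a),np.sin(a)]);w=np.array([-u[1],u[0]])
A=(P[...,:2]-o)@u*1e3;B=(P[...,:2]-o)@w*1e3
print('ext A',np.percentile(A[m],[.2,99.8]),'B',np.percentile(B[m],[.2,99.8]))
q=dict(np.load('w1.npz'));P1=cloud(q)
A=(P1[...,:2]-o)@u*1e3+20;B=(P1[...,:2]-o)@w*1e3
k=(P1[...,2]>.005)&(P1[...,2]<.1)&(abs(A-12)<25)&(abs(B)>36)&(abs(B)<90)
print('near',k.sum(),np.c_[A[k],B[k]][::12].round())
```

```text
[ 0.50414802 -0.30602592  0.25056016] 28.63123032629228
5127 0.037791095066723346 ((511.6884765625, -303.2344970703125), (161.06878662109375, 65.42276000976562), 28.911712646484375)
ext A [-79.40675832  80.05596821] B [-31.67398306  32.15882767]
near 12 [[ 33. -85.]]
```

View pics/w6.png

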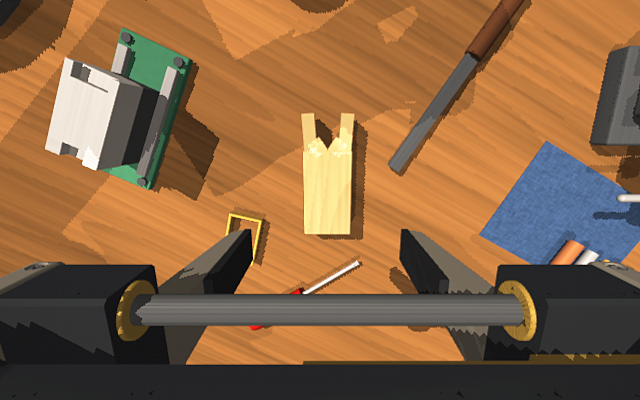

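Request:
{"name": "step_arm", "arguments": {
  "squeeze": 25,
  "targets": [
    {"slide": [-0.002, 0.006, 0.2], "spin": -0.0007, "grip": 0},
    {"slide": [0, 0, 0.25], "spin": 0, "grip": 0},
    {"slide": [0, 0, 0.25], "spin": 0, "grip": 0},
    {"slide": [0, 0, 0.2], "spin": 0, "grip": 0},
    {"slide": [0, 0, 0.15], "spin": 0, "grip": 0},
    {"slide": [0, 0, 0.1], "spin": 0, "grip": 0},
    {"slide": [0, 0, 0.043], "spin": 0, "grip": 0},
    {"slide": [0, 0, 0], "spin": 0, "grip": 0}
  ]
}}

```text
clock: 18.58
ee_pos: [0.5054, -0.308, 0.0136]
eef_rot: [0.0, 0.968, 0.25, 0.0]
ft_force: [-0.7, -0.3, -0.7]
finger_gap: 0.0916
grip_force: 0.0
```

Request:
{"name": "step_arm", "arguments": {
  "targets": [
    {"slide": [0, 0, 0], "spin": 0, "grip": 1},
    {"slide": [0, 0, 0], "spin": 0, "grip": 1},
    {"slide": [0, 0, 0], "spin": 0, "grip": 1},
    {"slide": [0, 0, 0], "spin": 0, "grip": 1},
    {"slide": [0, 0, 0], "spin": 0, "grip": 1}
  ]
}}

```text
clock: 19.2
ee_pos: [0.5054, -0.3082, 0.0139]
eef_rot: [0.0, 0.968, 0.25, 0.0]
ft_force: [-1.6, 0.1, 6.9]
finger_gap: 0.0641
grip_force: 25.0
```

Run:
```python
from h import *
t=r.state();print(t['ee_pos'],psi(),t['finger_gap'],t['ft_force'])
c,s=np.cos(np.radians(4.1)),np.sin(np.radians(4.1))
a=plan(t['ee_pos']+[0,0,.158],n=4,grip=1)
print(.4515+.012*c,-.0394+.012*s)
plan([.4515+.012*c,-.0394+.012*s,.17],4.1,n=8,start=a,grip=1)
```

```text
[ 0.50536023 -0.30824605  0.01391488] 28.93990025478096 0.06414381092034203 [-1.59229062  0.14924831  6.87022964]
{"slide":[0.000,0.000,-0.197],"spin":0.0000,"grip":1},
{"slide":[0.000,0.000,-0.197],"spin":0.0000,"grip":1},
{"slide":[0.000,0.000,-0.197],"spin":0.0000,"grip":1},
{"slide":[0.000,0.000,-0.197],"spin":0.0000,"grip":1},
rows 4
0.46346928939517135 -0.038542030668007765
{"slide":[0.059,-0.160,0.001],"spin":0.0086,"grip":1},
{"slide":[0.050,-0.163,0.001],"spin":0.0086,"grip":1},
{"slide":[0.041,-0.166,0.001],"spin":0.0086,"grip":1},
{"slide":[0.032,-0.168,0.001],"spin":0.0086,"grip":1},
{"slide":[0.023,-0.169,0.001],"spin":0.0086,"grip":1},
{"slide":[0.014,-0.170,0.001],"spin":0.0086,"grip":1},
{"slide":[0.004,-0.171,0.001],"spin":0.0086,"grip":1},
{"slide":[-0.005,-0.171,0.001],"spin":0.0086,"grip":1},
rows 8
```

Request:
{"name": "step_arm", "arguments": {
  "targets": [
    {"slide": [0, 0, -0.1], "spin": 0, "grip": 1},
    {"slide": [0, 0, -0.23], "spin": 0, "grip": 1},
    {"slide": [0, 0, -0.23], "spin": 0, "grip": 1},
    {"slide": [0, 0, -0.22], "spin": 0, "grip": 1},
    {"slide": [0.059, -0.16, 0], "spin": 0.0086, "grip": 1},
    {"slide": [0.05, -0.163, 0], "spin": 0.0086, "grip": 1},
    {"slide": [0.041, -0.166, 0], "spin": 0.0086, "grip": 1},
    {"slide": [0.032, -0.168, 0], "spin": 0.0086, "grip": 1}
  ]
}}

```text
clock: 20.2
ee_pos: [0.4839, -0.1722, 0.1705]
eef_rot: [0.0, 0.99, 0.143, 0.0]
ft_force: [0.8, 0.4, -1.1]
finger_gap: 0.0636
grip_force: 25.0
```

Request:
{"name": "step_arm", "arguments": {
  "targets": [
    {"slide": [0.023, -0.169, 0], "spin": 0.0086, "grip": 1},
    {"slide": [0.014, -0.17, 0], "spin": 0.0086, "grip": 1},
    {"slide": [0.004, -0.171, 0], "spin": 0.0086, "grip": 1},
    {"slide": [-0.005, -0.171, 0], "spin": 0.0086, "grip": 1},
    {"slide": [0, 0, 0], "spin": 0, "grip": 1},
    {"slide": [0, 0, 0], "spin": 0, "grip": 1}
  ]
}}

```text
clock: 20.95
ee_pos: [0.4634, -0.0385, 0.1701]
eef_rot: [0.0, 0.999, 0.037, 0.0]
ft_force: [0.1, -0.1, -2.1]
finger_gap: 0.0635
grip_force: 25.0
```

Run:
```python
from h import *
t=r.state();print(t['ee_pos'],psi(),t['ft_force'])
s=snap('wrist','w7');P=cloud(s);z=t['ee_pos'][2]*1e3
a=np.radians(4.1);u=np.array([np.cos(a),np.sin(a)]);w=np.array([-u[1],u[0]])
Q=P[...,:2]-t['ee_pos'][:2];A=Q@u*1e3;B=Q@w*1e3;Z=P[...,2]*1e3
for n,zr in dict(pin=(z+18,z+30)).items():
    m=(Z>zr[0])&(Z<zr[1])&(abs(B)<36)&(A>0)&(A<150)
    print(n,m.sum(),np.median(Z[m]),'A',np.percentile(A[m],[50,98,99.7]).round(1))
    for a0 in range(20,90,15):
        k=m&(abs(A-a0)<5); print(a0,np.percentile(B[k],[1,99]).round(1),np.median(Z[k]).round(1))
```

```text
[ 0.46341918 -0.038477    0.17005388] 4.258929872234046 [ 0.09563119 -0.06816006 -2.08581723]
pin 17498 193.86652644964937 A [39.1 86.4 88.3]
20 [-31.   31.1] 193.9
35 [-31.  31.] 193.9
50 [-29.9  30. ] 193.9
65 [-31.2  31.4] 193.9
80 [-32.3  32.4] 193.8
```

Request:
{"name": "step_arm", "arguments": {
  "targets": [
    {"slide": [0, 0, 0.08], "spin": 0, "grip": 1},
    {"slide": [0, 0, 0.1], "spin": 0, "grip": 1},
    {"slide": [0, 0, 0.06], "spin": 0, "grip": 1},
    {"slide": [0, 0, 0.025], "spin": 0, "grip": 1},
    {"slide": [0, 0, 0.01], "spin": 0, "grip": 1},
    {"slide": [0, 0, 0.01], "spin": 0, "grip": 1},
    {"slide": [0, 0, 0.01], "spin": 0, "grip": 1},
    {"slide": [0, 0, 0], "spin": 0, "grip": 1}
  ]
}}

```text
clock: 22.0
ee_pos: [0.4632, -0.0381, 0.1105]
eef_rot: [0.0, 0.999, 0.037, 0.0]
ft_force: [-0.2, -0.5, -0.7]
finger_gap: 0.0639
grip_force: 25.0
```

Lugs are about 4 mm into the notches, free; carry on down.

Request:
{"name": "step_arm", "arguments": {
  "targets": [
    {"slide": [0, 0, 0.01], "spin": 0, "grip": 1},
    {"slide": [0, 0, 0.01], "spin": 0, "grip": 1},
    {"slide": [0, 0, 0.008], "spin": 0, "grip": 1},
    {"slide": [0, 0, 0], "spin": 0, "grip": 1}
  ]
}}

```text
clock: 22.5
ee_pos: [0.4632, -0.0381, 0.1047]
eef_rot: [-0.0, 0.999, 0.036, 0.0]
ft_force: [0.4, -0.4, -2.0]
finger_gap: 0.064
grip_force: 25.0
```

Request:
{"name": "step_arm", "arguments": {
  "targets": [
    {"slide": [0, 0, 0.004], "spin": 0, "grip": 1},
    {"slide": [0, 0, 0], "spin": 0, "grip": 1}
  ]
}}

```text
clock: 22.75
ee_pos: [0.4632, -0.0381, 0.104]
eef_rot: [-0.0, 0.999, 0.036, 0.0]
ft_force: [1.7, 0.2, -2.0]
finger_gap: 0.0639
grip_force: 25.0
```

Request:
{"name": "step_arm", "arguments": {
  "targets": [
    {"slide": [0, 0, 0.005], "spin": 0, "grip": 1},
    {"slide": [0, 0, 0.003], "spin": 0, "grip": 1},
    {"slide": [0, 0, 0], "spin": 0, "grip": 1}
  ]
}}

```text
clock: 23.12
ee_pos: [0.4633, -0.0381, 0.1038]
eef_rot: [0.0, 0.999, 0.036, 0.0]
ft_force: [-7.3, 0.8, 20.7]
finger_gap: 0.0639
grip_force: 25.0
```

Firm stop at the seated height; ease off, release, rise and check.

Request:
{"name": "step_arm", "arguments": {
  "targets": [
    {"slide": [0, 0, -0.007], "spin": 0, "grip": 1},
    {"slide": [0, 0, 0], "spin": 0, "grip": 0},
    {"slide": [0, 0, 0], "spin": 0, "grip": 0},
    {"slide": [0, 0, 0], "spin": 0, "grip": 0},
    {"slide": [0, 0, -0.1], "spin": 0, "grip": 0},
    {"slide": [0, 0, -0.25], "spin": 0, "grip": 0},
    {"slide": [0, 0, -0.25], "spin": 0, "grip": 0},
    {"slide": [0, 0, -0.25], "spin": 0, "grip": 0}
  ]
}}

```text
clock: 24.12
ee_pos: [0.4628, -0.0381, 0.2753]
eef_rot: [-0.0, 0.999, 0.036, -0.0]
ft_force: [1.0, 0.5, 0.5]
finger_gap: 0.092
grip_force: 0.0
```

Request:
{"name": "step_arm", "arguments": {
  "targets": [
    {"slide": [-0.1, 0, -0.2], "spin": 0, "grip": 0},
    {"slide": [-0.1, 0, 0], "spin": 0, "grip": 0},
    {"slide": [0, 0, 0], "spin": 0, "grip": 0},
    {"slide": [0, 0, 0], "spin": 0, "grip": 0}
  ]
}}

```text
clock: 24.62
ee_pos: [0.423, -0.041, 0.3127]
eef_rot: [-0.0, 0.999, 0.036, -0.001]
ft_force: [1.3, 0.3, 0.5]
finger_gap: 0.0919
grip_force: 0.0
```

Run:
```python
from h import *
s=snap('wrist','w8');P=cloud(s);Z=P[...,2];print(r.state()['ee_pos'],r.state()['clock'])
a=np.radians(4.1);u=np.array([np.cos(a),np.sin(a)]);w=np.array([-u[1],u[0]])
Q=P[...,:2]-[.4515,-.0394];A=Q@u*1e3;B=Q@w*1e3
m=(Z>.118)&(Z<.14)&(abs(A)<115)&(abs(B)<45)
print(m.sum(),np.percentile(A[m],[.3,99.7]),np.percentile(B[m],[.3,99.7]))
for lo in (-60,-30,0,30,60): k=m&(A>lo)&(A<lo+30);print(lo,np.median(Z[k]) if k.any() else None)
```

```text
[ 0.42315586 -0.04094291  0.31264971] 24.675
6411 [-59.77974605  99.17703836] [-31.38855224  32.42012454]
-60 0.12778766513138118
-30 0.1278207475912164
0 0.12773384688137582
30 0.12769154580527087
60 0.1276542159051899
```

View pics/w8.png

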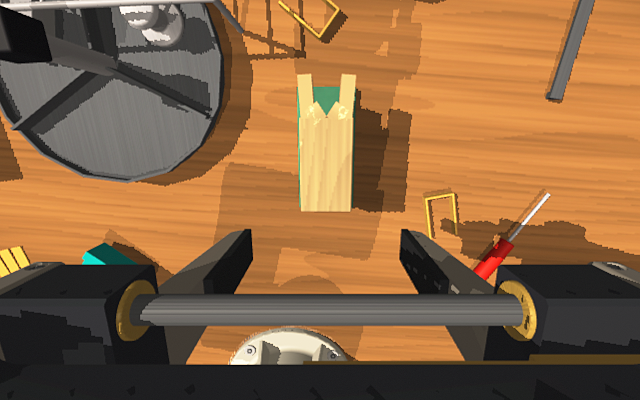

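The pin (at 327,145) lies level with its top at 0.128 m, which is the seated height. The gripper is clear of it.

```bash
python3 -c "
from h import *
print(job_done())"
```

```text
the job is handed in; nothing more can be done
None
```

The job is handed in at about 25 s: the riser is seated on the saddle and the bench pin on the riser, both measured level at their seated heights, with the V-block and stake left in the tray; no verdict was returned.

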